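Sort out the paring knives with loose handles

TASK

Two of the four paring knives in the knife block have handles that have worked loose on their rivets. Feel each handle by wiggling it gently from side to side along its width, without levering hard against the block; draw out the two whose handles rock and set each down, point first, in the compartments of the white cutlery caddy for re-riveting, leaving the knives with firm handles standing fully home in the block.

Things in the scene. Friction and masses are not known exactly. Their poses are not given: they have to be found in the camera images.
- block: Fixed wooden knife block, 81 x 210 mm, 98 mm high. Origin: centre of its underside on the table; z up, x along its 81 mm, y along its row of four slots (y = -75, -25, 25, 75 mm). Each slot is 84 mm deep, its length lies along the block's x, and it holds a blade with about 1 mm clearance; the four knives stand in it point down, in any order.
- caddy: Open-topped white glazed cutlery caddy, 58 x 164 mm, 106 mm high, 1 kg, standing loose, with three compartments in a row along its y (centres at y = -53, 0 and 53 mm), each 48 x 48 mm inside, floor 5 mm thick, walls 5 mm. Origin: centre of its underside; z up, y along its length.
- knife_a_grip (a point): Middle of one knife's handle, 25 mm below the handle's top, 75 mm above the bolster's underside; x along the handle's width, y its thickness, z up. The four knives look the same: 79 mm blade, 20 mm wide; 10 mm steel bolster (24 x 14 mm) resting on the block's top; 90 mm dark wood handle with three rivets, 25 mm wide along the block's x and 17 mm thick; about 85 g.
- knife_a: The blade of that knife (knife_a) with its bolster. Origin: centre of the bolster's underside; z up the knife; the blade's point lies 79 mm below the origin and 8 mm to its -x side.
- knife_b_grip (a point): The same point on the second knife. Feel: pushed to and fro along its width at this height, a firm handle moves 4 to 8 mm in all from stop to stop (the blade's play in its slot); a loose one also rocks on its lowest rivet, 50 mm below this point, and moves 12 to 17 mm in all, under a newton, before it stands hard. A push of 4 to 8 N is safe, over 15 N levers too hard.
- knife_b: The blade of that knife (knife_b) with its bolster. Origin: centre of the bolster's underside; z up the knife; the blade's point lies 79 mm below the origin and 8 mm to its -x side.
- knife_c_grip (a point): The same point on the third knife. Two of the four are loose; it cannot be seen which, and any slot may hold a loose one.
- knife_c: The blade of that knife (knife_c) with its bolster. Origin: centre of the bolster's underside; z up the knife; the blade's point lies 79 mm below the origin and 8 mm to its -x side.
- knife_d_grip (a point): The same point on the fourth knife. (Lifted by a loose handle, a blade swings on its rivet by up to 0.12 rad either way, in both directions; its body entry tells where it hangs.)
- knife_d: The blade of that knife (knife_d) with its bolster. Origin: centre of the bolster's underside; z up the knife; the blade's point lies 79 mm below the origin and 8 mm to its -x side.

How it is judged (in metres and radians):
At the end, for the whole second after the job is handed in: Both loose-handled knives stand at rest point down in the upright caddy, bolster below its rim; each firm one is home in its slot, within 6 mm of its start. A knife in the caddy counts as loose if its handle sags over 0.01 rad out of line with its blade as it leans there ((distance of knife_a from where it was at the start of the episode below 0.006 m or ((x of knife_a in the frame of caddy between -0.03 and 0.03 m and y of knife_a in the frame of caddy between -0.085 and 0.085 m and z of knife_a in the frame of caddy between 0.05 and 0.1 m and angle between knife_a's own z axis and vertical below 0.8 rad) and angle between the z axis of knife_a_grip and the z axis of knife_a, either way round above 0.01 rad)) and (distance of knife_b from where it was at the start of the episode below 0.006 m or ((x of knife_b in the frame of caddy between -0.03 and 0.03 m and y of knife_b in the frame of caddy between -0.085 and 0.085 m and z of knife_b in the frame of caddy between 0.05 and 0.1 m and angle between knife_b's own z axis and vertical below 0.8 rad) and angle between the z axis of knife_b_grip and the z axis of knife_b, either way round above 0.01 rad)) and (distance of knife_c from where it was at the start of the episode below 0.006 m or ((x of knife_c in the frame of caddy between -0.03 and 0.03 m and y of knife_c in the frame of caddy between -0.085 and 0.085 m and z of knife_c in the frame of caddy between 0.05 and 0.1 m and angle between knife_c's own z axis and vertical below 0.8 rad) and angle between the z axis of knife_c_grip and the z axis of knife_c, either way round above 0.01 rad)) and (distance of knife_d from where it was at the start of the episode below 0.006 m or ((x of knife_d in the frame of caddy between -0.03 and 0.03 m and y of knife_d in the frame of caddy between -0.085 and 0.085 m and z of knife_d in the frame of caddy between 0.05 and 0.1 m and angle between knife_d's own z axis and vertical below 0.8 rad) and angle between the z axis of knife_d_grip and the z axis of knife_d, either way round above 0.01 rad)) and (distance of each of knife_a, knife_b from where it was at the start of the episode above 0.05 m or distance of each of knife_a, knife_c from where it was at the start of the episode above 0.05 m or distance of each of knife_a, knife_d from where it was at the start of the episode above 0.05 m or distance of each of knife_b, knife_c from where it was at the start of the episode above 0.05 m or distance of each of knife_b, knife_d from where it was at the start of the episode above 0.05 m or distance of each of knife_c, knife_d from where it was at the start of the episode above 0.05 m) and linear speed of each of knife_a, knife_b, knife_c, knife_d below 0.03 m/s and angle between caddy's own z axis and vertical below 0.1 rad); the robot touches nothing.
It fails at once if a knife was levered hard against the block (contact force between any of knife_a, knife_b, knife_c, knife_d and block above 60 N).
It fails at once if a knife was let fall into the caddy from above its rim instead of set down ((x of knife_a in the frame of caddy between -0.03 and 0.03 m and y of knife_a in the frame of caddy between -0.085 and 0.085 m and z of knife_a in the frame of caddy below 0.115 m and linear speed of knife_a above 1.2 m/s) or (x of knife_b in the frame of caddy between -0.03 and 0.03 m and y of knife_b in the frame of caddy between -0.085 and 0.085 m and z of knife_b in the frame of caddy below 0.115 m and linear speed of knife_b above 1.2 m/s) or (x of knife_c in the frame of caddy between -0.03 and 0.03 m and y of knife_c in the frame of caddy between -0.085 and 0.085 m and z of knife_c in the frame of caddy below 0.115 m and linear speed of knife_c above 1.2 m/s) or (x of knife_d in the frame of caddy between -0.03 and 0.03 m and y of knife_d in the frame of caddy between -0.085 and 0.085 m and z of knife_d in the frame of caddy below 0.115 m and linear speed of knife_d above 1.2 m/s)).
It fails at once if the caddy was pushed over or shoved more than 40 mm (angle between caddy's own z axis and vertical above 0.35 rad or distance of caddy from where it was at the start of the episode above 0.04 m).
It also fails if it takes over 72 s, if anything falls off the work surface, if the arm or the gripper's body presses on something with over 40 N, if the wrist force passes 120 N, or if a joint passes its speed limit or range.

ROBOT

A 6-joint arm with a two-finger parallel gripper is mounted at the origin on a cart in front of the work surface, level with it; the furniture and walls round the work are solid. World frame = base frame: x ahead of the robot, y to its left, z up, the work surface at z = 0. Lengths are in mm, angles in rad, forces in N, time in s.
With the tool pointing down it reaches from about 300 to 950 mm from the base axis. Payload 3.1 kg.
Tool frame: the origin (TCP) lies midway between the tips of the shut fingers; the grasp point (between the pads) lies 19 mm behind it; z points along the fingers, y is the line along which they close (so a half turn about z gives the same grasp; the last joint's range is limited). The gripper opens to 85 mm and grips with 20 to 120 N. Pads are 22 mm wide; open, the fingers measure 114 mm over their backs; the gripper's body (76 mm by 85 mm) begins 54 mm behind the grasp point. The pads swing forward as they close: fully open they stand 13 mm farther back than shut.
Start: joints at [1.111, 0.308, 1.634, -0, 1.2, -0.07], TCP at [237.528, 578.111, 231.272] pointing down, gripper open.
Joint ranges: [-3.06, 3.06], [-0.79, 1.96], [0.05, 2.63], [-1.19, 4.34], [0.05, 2.64], [-2.94, 2.94]. Speed limits (rad/s): [2.79, 2.79, 3.14, 3.14, 3.14, 3.14].

INTERFACE

Orientations are given as a unit quaternion [x, y, z, w].
In Python, from bench import * gives the robot as it stands.
- The arm moves only by the shell command python3 -m crank 'ROWS' [FORCE]. ROWS is JSON, one flat list of numbers, 7 for each row, row after row: the gripper command: -1 is fully open, 1 is shut, values between are in proportion, then the shift along the tool's x, y, z in m, then the turn, a rotation vector about the tool's x, y, z in rad. In form: [fingers, x, y, z, ax, ay, az, fingers, x, y, z, ax, ay, az, ...]. A call has 1 to 10 rows; each row is the pose to reach, as a shift and turn from the pose commanded when the call began, along the tool's axes at that moment; what a row does not reach only later rows make up. A row lasts 1/10 s, in which the tool goes at most 50 mm and 8.59 degrees, less where a joint would pass 70% of its speed; a pose out of reach is approached as far as the arm can. A call with a gripper value outside its range is refused whole. The fingers move at their own pace and stop on an object; FORCE is the grip in N (left out, the last holds). Time passes only in rows, so rows that repeat a pose let the fingers close. It gives the time, the measured TCP pose, the force, the opening and the grip force at its end, in the units of the state.
- sense(): the state, without advancing time (a new reading comes with each control period).
- snapshot(name): name is "scene" or "top" or "wrist"; returns a dict with "pixels" (400x640x3 uint8, red, green, blue), "fovy" (degrees; the focal length in pixels is half the picture's height over the tangent of half this angle, whatever the lens; pixels are square), "cx", "cy" (the principal point, pixels), "R" (3x3) and "t" (3): a world point X has camera coordinates R X + t. Camera axes: x right, y down, z forward; pixel columns grow to the right and rows downward; lengths in mm; the calibration is good to about 2 mm. A picture is of the moment at which its call begins. There is no depth.
- job_done(): hands the job in; it is judged then, once.
The state is a dict: "clock": time; "joint_pos": joint angles; "joint_vel": joint speeds; "joint_torque": joint torques, N m; "tcp_pos": TCP position; "tool_rot": TCP orientation; "wrist_force": force on the tool from outside, world axes, zero at the start; "moment": the same for the moment, N m; "width": finger opening in mm; "finger_force": force on a finger pad.
Only numpy, scipy, OpenCV 4.12 (cv2) and the standard library are available. Lean on these libraries where they do the work, as an engineer would, in place of code of your own. Each camera call takes 0.05 s, during which the arm holds its last target. There are 200 camera calls.

## Working session

There is one attempt and no reset: what is moved stays moved. The work goes in short steps, Python scripts to look and compute and a shell command to move; the robot and the scene stay as the last step left them, time stands still between calls to the robot, and variables do not carry over. Pictures are saved under pics/ and viewed, at most 10 in all, crops included, and the job is handed in when it is done.

```bash
ls; mkdir -p pics; python3 - <<'E'
from bench import *
import cv2
s=sense();print(s)
for n in("scene","top"):
    d=snapshot(n);cv2.imwrite(f"pics/{n}0.png",cv2.cvtColor(d["pixels"],cv2.COLOR_RGB2BGR));print(n,d["fovy"],d["cx"],d["cy"],d["R"],d["t"])
E
```

```text
pics
{'clock': 0.0, 'joint_pos': array([ 1.11127040e+00,  3.09008160e-01,  1.63519650e+00,  3.03105699e-07,
        1.19968371e+00, -6.96605001e-02]), 'joint_vel': array([-0.001462  , -0.00130902,  0.00020414,  0.00099354,  0.00050326,
        0.00056353]), 'joint_torque': array([-1.06663429e-03, -4.15249729e+01, -2.76669341e+01, -2.75824123e-04,
        1.01080601e-02, -3.60603315e-05]), 'tcp_pos': array([237.17707401, 577.36113205, 230.04036277]), 'tool_rot': array([ 1.93700449e-01,  9.81060048e-01, -1.10787569e-03, -3.00320591e-04]), 'wrist_force': array([0.06996115, 0.83981065, 0.02915643]), 'moment': array([-0.01764373, -0.00631891,  0.0171805 ]), 'finger_force': 0.0, 'width': 85.5502053830721}
scene 50.40140313638198 320.9597897835144 195.1759713148103 [[ 0.62815195 -0.77783203 -0.0200613 ]
 [-0.54281083 -0.41959253 -0.72752905]
 [ 0.55747783  0.46788828 -0.68578351]] [-362.11728297  351.47393236  738.66275265]
top 51.24393757219627 317.379575314805 194.35882656307314 [[ 0.02165031 -0.9994231  -0.02616743]
 [-0.98467432 -0.01678569 -0.17359355]
 [ 0.17305417  0.02952475 -0.98446968]] [ -29.93044958  542.14663161 1058.43808812]
```

View pics/scene0.png

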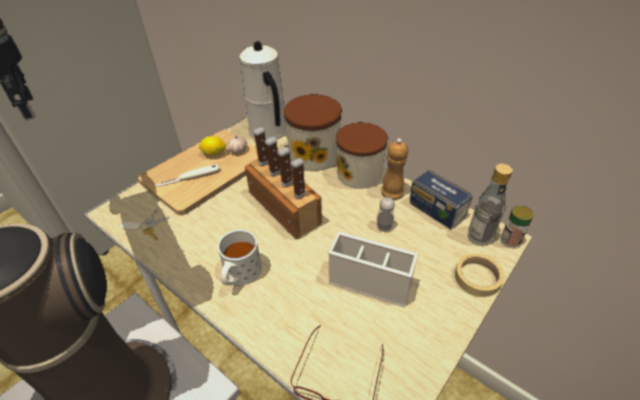

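View pics/top0.png

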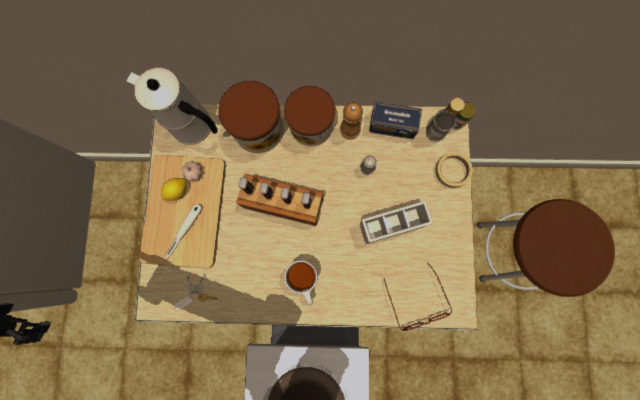

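The top view shows the block with its four handles around (280,198), and the caddy with its row of compartments at about (397,222). I'll zoom in on both.

```bash
cat > h.py <<'E'
from bench import *
import cv2, numpy as np
def ray(d,u,v):
    f=200/np.tan(np.radians(d["fovy"]/2)); R=np.array(d["R"]);t=np.array(d["t"])
    return -R.T@t, R.T@np.array([(u-d["cx"])/f,(v-d["cy"])/f,1])
def onz(d,u,v,z):
    o,r=ray(d,u,v); return o+r*(z-o[2])/r[2]
def proj(d,X):
    f=200/np.tan(np.radians(d["fovy"]/2)); c=np.array(d["R"])@np.array(X)+np.array(d["t"])
    return d["cx"]+f*c[0]/c[2], d["cy"]+f*c[1]/c[2]
E
python3 - <<'E'
from h import *
d=snapshot("top");p=d["pixels"]
hsv=cv2.cvtColor(p,cv2.COLOR_RGB2HSV)
a=cv2.resize(p[165:230,230:330],None,fx=8,fy=8,interpolation=cv2.INTER_CUBIC)[:300*2]
b=cv2.resize(p[195:250,350:450],None,fx=8,fy=8,interpolation=cv2.INTER_CUBIC)
im=cv2.resize(np.vstack([a,b]),None,fx=.62,fy=.62)
cv2.imwrite("pics/crop.png",cv2.cvtColor(im,cv2.COLOR_RGB2BGR));print(im.shape)
# caddy mask and block mask
m1=np.zeros((400,640),np.uint8);sub=hsv[190:255,345:445];m1[190:255,345:445]=((sub[...,1]<45)).astype(np.uint8)
m2=np.zeros((400,640),np.uint8);sub=hsv[165:230,230:330];m2[165:230,230:330]=((sub[...,0]<14)&(sub[...,1]>120)).astype(np.uint8)
for m,z in((m1,106),(m2,98)):
    c=max(cv2.findContours(m,0,2)[0],key=cv2.contourArea);r=cv2.minAreaRect(c);bx=cv2.boxPoints(r);print(r)
    for q in bx: print(q,onz(d,*q,z).round(1))
E
```

```text
(595, 496, 3)
((397.10552978515625, 221.01834106445312), (23.658309936523438, 66.09002685546875), 73.3007583618164)
[362.05505 219.18347] [ 471.8 -133.1  106. ]
[425.35785 200.19266] [ 522.1 -289.8  106. ]
[432.156   222.85321] [ 465.9 -305.1  106. ]
[368.8532  241.84402] [ 416.3 -149.9  106. ]
((276.4706115722656, 211.11769104003906), (81.97704315185547, 7.761138916015625), 14.03624439239502)
[235.76474 204.94122] [503.  184.9  98. ]
[237.64706 197.4118 ] [522.4 181.1  98. ]
[317.17648 217.29416] [475.4 -21.7  98. ]
[315.29416 224.82358] [456.4 -17.4  98. ]
```

View pics/crop.png

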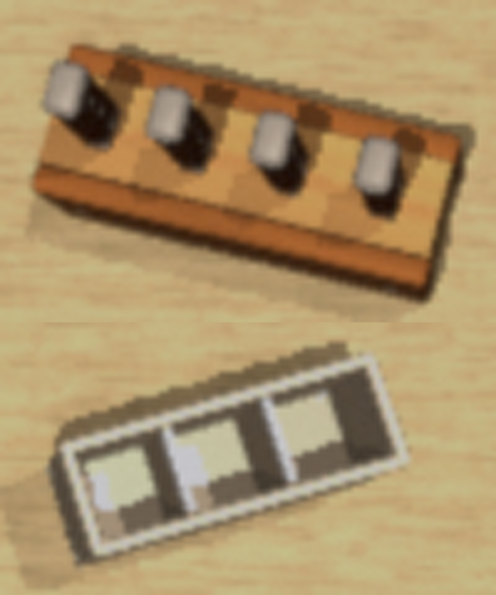

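The crop shows four grey handle tops at crop pixels (69,90), (172,113), (275,140) and (380,165). The caddy rim corners are at about (62,445), (372,358), (408,460) and (97,555). Next I'll convert the tops at z=198 and cross-check them in the scene camera.

```bash
python3 - <<'E'
from h import *
d=snapshot("top");p=d["pixels"];k=4.96
hsv=cv2.cvtColor(p,cv2.COLOR_RGB2HSV)
sub=hsv[165:230,230:330];g=((sub[...,1]<75)&(sub[...,2]>90)).astype(np.uint8)
n,l,st,c=cv2.connectedComponentsWithStats(g)
T=[]
for i in range(1,n):
    if 25<st[i,4]<200 : 
        P=onz(d,c[i,0]+230,c[i,1]+165,198);T.append(P);print(st[i],c[i].round(1),P.round(1))
hand=[onz(d,230+x/k,165+y/k,198) for x,y in((69,90),(172,113),(275,140),(380,165))]
H=np.array(hand);print("hand",H.round(1),np.linalg.norm(np.diff(H,axis=0),axis=1).round(1))
v=H[3]-H[0];print("dir",v/np.linalg.norm(v),"mean",H.mean(0))
print("block z98",[onz(d,230+x/k,165+y/k,98).round(1)[:2] for x,y in((72,45),(462,137),(35,172),(432,262))])
print("caddy",[onz(d,350+x/k,195+(y-322)/k,106).round(1)[:2] for x,y in((62,445),(372,358),(408,460),(97,555))])
s=snapshot("scene")
print([np.round(proj(s,P)) for P in H])
q=cv2.resize(s["pixels"][110:240,230:340],None,fx=5,fy=4.6*5/4.6)[:600]
q=cv2.resize(s["pixels"][115:235,230:340],None,fx=5,fy=5)
for P in H:
    u,w=proj(s,P);cv2.circle(q,(int((u-230)*5),int((w-115)*5)),3,(0,255,0),-1)
cv2.imwrite("pics/sc.png",cv2.cvtColor(q,cv2.COLOR_RGB2BGR))
E
```

```text
[ 9 12  8 12 73] [12.5 17.8] [540.2 149.2 198. ]
[30 18  8 11 70] [33.5 22.8] [529.2 100.1 198. ]
[51 23  8 11 72] [54.4 27.9] [518.3  51.6 198. ]
[72 28  8 11 73] [75.5 33.1] [507.   3. 198.]
hand [[5.394e+02 1.460e+02 1.980e+02]
 [5.294e+02 9.750e+01 1.980e+02]
 [5.175e+02 4.920e+01 1.980e+02]
 [5.066e+02 4.000e-01 1.980e+02]] [49.5 49.7 50. ]
dir [-0.21992241 -0.97551737  0.        ] mean [523.22263164  73.27345379 198.        ]
block z98 [array([583.2, 166.8]), array([538.4, -35.4]), array([516.5, 182.3]), array([474.1, -21.5])]
caddy [array([ 470.3, -134.2]), array([ 516.9, -288.8]), array([ 466. , -305.3]), array([ 416. , -151.6])]
[array([259., 131.]), array([272., 141.]), array([284., 151.]), array([298., 163.])]
```

View pics/sc.png

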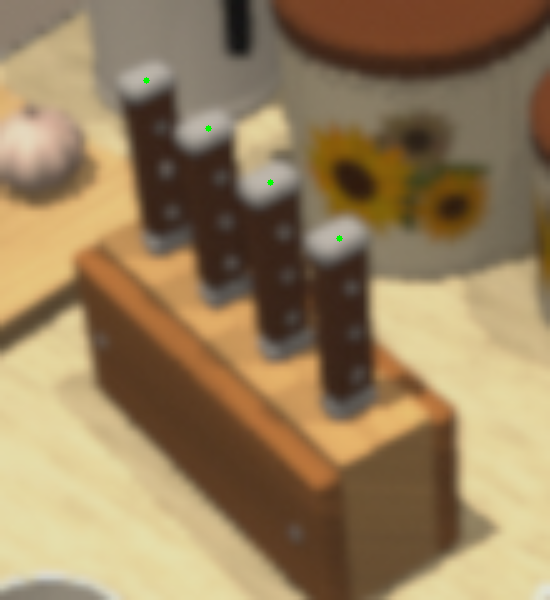

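The green dots sit on the handle tops in the scene view too. The 50 mm pitch and the 57 x 161 mm caddy also match the given sizes. I'll write a move helper and go to the hover pose.

```bash
cat >> h.py <<'E'
from scipy.spatial.transform import Rotation as Ro
KN=dict(a=(539.8,147.5),b=(529.3,99.0),c=(517.9,50.4),d=(506.8,1.7))
BX=np.array([.9755,-.2199]);BY=np.array([.2199,.9755])
def to(x,y,z,yaw):  # yaw: world angle of tool y, tool pointing down
    s=sense();R=Ro.from_quat(s["tool_rot"])
    Y=np.array([np.cos(yaw),np.sin(yaw),0]);Z=np.array([0,0,-1.]);T=Ro.from_matrix(np.c_[np.cross(Y,Z),Y,Z])
    print("shift m",(R.inv().apply(np.array([x,y,z])-s["tcp_pos"])/1e3).round(4),"rot",(R.inv()*T).as_rotvec().round(4),"tcp",s["tcp_pos"].round(1),"t",s["clock"])
E
python3 - <<'E'
from h import *
to(*KN["d"],232,-.222)
d=snapshot("top");print("canister front",onz(d,255,150,0).round(),onz(d,250,137,150).round(), "lid back",onz(d,250,84,150).round())
E
```

```text
shift m [-0.4681 -0.4304 -0.0009] rot [-1.100e-03  8.000e-04  1.403e+00] tcp [237.3 577.7 230.6] t 0.25
canister front [675. 161.   0.] [666. 147. 150.] lid back [805. 154. 150.]
```

```bash
python3 -m crank '[0.06,-0.468,-0.430,0,0,0,1.4, 0.06,-0.468,-0.430,0,0,0,1.4, 0.06,-0.468,-0.430,0,0,0,1.4, 0.06,-0.468,-0.430,0,0,0,1.4, 0.06,-0.468,-0.430,0,0,0,1.4, 0.06,-0.468,-0.430,0,0,0,1.4, 0.06,-0.468,-0.430,0,0,0,1.4, 0.06,-0.468,-0.430,0,0,0,1.4, 0.06,-0.468,-0.430,0,0,0,1.4, 0.06,-0.468,-0.430,0,0,0,1.4]' 20
python3 -c "
from h import *
to(*KN['d'],232,-.222)"
```

```text
clock: 1.3
tcp_pos: [450.1, 123.4, 231.7]
tool_rot: [0.781, 0.624, 0.001, 0.0]
wrist_force: [1.0, 0.2, -0.4]
width: 40.1
finger_force: 0.0
shift m [-0.1062  0.0821 -0.0003] rot [ 0.001  -0.0006 -0.0007] tcp [450.1 123.4 231.7] t 1.3
```

```bash
python3 -m crank '[0.06,-0.1062,0.082,0,0,0,0, 0.06,-0.1062,0.082,0,0,0,0, 0.06,-0.1062,0.082,0,0,0,0, 0.06,-0.1062,0.082,0,0,0,0, 0.06,-0.1062,0.082,0,0,0,0]' 
python3 -c "
from h import *
to(*KN['d'],150,-.222)
d=snapshot('wrist');q=d['pixels'].copy()
for k in 'cd':
    u,v=proj(d,[*KN[k],198]);print(k,u,v)
    if 0<u<640: cv2.circle(q,(int(u),int(v)),4,(0,255,0),-1)
cv2.imwrite('pics/w1.png',q[...,::-1])"
```

```text
clock: 1.8
tcp_pos: [506.4, 3.2, 231.1]
tool_rot: [0.781, 0.625, -0.0, -0.0]
wrist_force: [-0.9, 0.8, 0.2]
width: 40.4
finger_force: 0.0
shift m [-0.0015  0.0008  0.0811] rot [-0.0008 -0.0004  0.0008] tcp [506.4   3.2 231.1] t 1.8
c 316.33139704641553 161.9841625528001
d 316.08620012118115 241.13038900801843
```

View pics/w1.png

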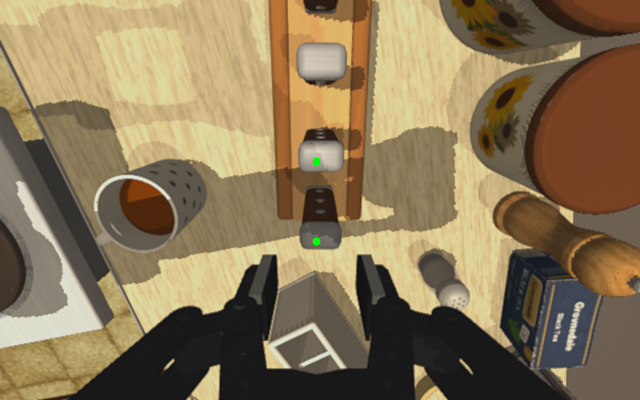

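The wrist view shows the tops of d at about (321,238) and c at about (322,158). That puts the handles about 2 mm further along block +x and +y than my estimate. I'll lower around knife d.

```bash
python3 -m crank '[0.06,0,0.003,0.04,0,0,0, 0.06,0,0.003,0.08,0,0,0, 0.06,0,0.003,0.08,0,0,0, 0.06,0,0.003,0.08,0,0,0]'; python3 -m crank '[0.06,0,0.002,0,0,0,0, 0.06,0,0.004,0,0,0,0, 0.06,0,0.006,0,0,0,0, 0.06,0,0.008,0,0,0,0, 0.06,0,0.008,0,0,0,0, 0.06,0,0.008,0,0,0,0]'
```

```text
clock: 2.25
tcp_pos: [508.4, 4.4, 151.1]
tool_rot: [0.78, 0.626, -0.001, -0.001]
wrist_force: [0.6, -0.3, 0.4]
width: 39.9
finger_force: 0.0
clock: 2.85
tcp_pos: [517.4, 1.3, 151.5]
tool_rot: [0.78, 0.626, 0.0, 0.0]
wrist_force: [-0.4, -0.7, 0.6]
width: 40.2
finger_force: 0.1
```

```bash
for i in 1 2 3; do python3 -m crank '[0.06,0,0.001,0,0,0,0, 0.06,0,0.002,0,0,0,0, 0.06,0,0.002,0,0,0,0]' | egrep 'tcp_pos|wrist|finger'; done
```

```text
tcp_pos: [518.7, 1.0, 151.1]
wrist_force: [-1.8, 0.9, 2.3]
finger_force: 0.8
tcp_pos: [519.3, 0.9, 151.1]
wrist_force: [-5.7, 1.4, 4.5]
finger_force: 3.0
tcp_pos: [519.5, 0.9, 150.9]
wrist_force: [-9.2, 2.4, 8.2]
finger_force: 4.8
```

```bash
python3 -m crank '[0.06,0,-0.010,0,0,0,0, 0.06,0,-0.018,0,0,0,0, 0.06,0,-0.021,0,0,0,0, 0.06,0,-0.021,0,0,0,0, 0.06,0,-0.021,0,0,0,0]' | egrep 'tcp_pos|wrist|finger'; for i in 1 2 3; do python3 -m crank '[0.06,0,-0.001,0,0,0,0, 0.06,0,-0.002,0,0,0,0, 0.06,0,-0.002,0,0,0,0]' | egrep 'tcp_pos|wrist|finger'; done
```

```text
tcp_pos: [503.1, 4.6, 151.5]
wrist_force: [0.2, -1.2, -0.3]
finger_force: 0.0
tcp_pos: [501.2, 5.0, 151.5]
wrist_force: [0.6, -0.4, 0.8]
finger_force: 0.4
tcp_pos: [498.8, 5.6, 151.4]
wrist_force: [0.9, -0.6, 0.9]
finger_force: 0.4
tcp_pos: [497.7, 5.8, 151.6]
wrist_force: [2.3, -0.5, -0.9]
finger_force: 1.8
```

```bash
for i in 1 2; do python3 -m crank '[0.06,0,-0.001,0,0,0,0, 0.06,0,-0.002,0,0,0,0, 0.06,0,-0.002,0,0,0,0]' | egrep 'tcp_pos|wrist|finger|width'; done; python3 -c "
from h import *
to(508.8,3.2,220,-.222)"
```

```text
tcp_pos: [496.9, 6.0, 151.8]
wrist_force: [6.9, -1.6, -1.9]
width: 40.0
finger_force: 3.3
tcp_pos: [496.3, 6.1, 151.9]
wrist_force: [9.5, -2.6, -4.9]
width: 40.0
finger_force: 4.7
shift m [-0.0001  0.0135 -0.068 ] rot [ 0.0084 -0.0005  0.003 ] tcp [496.3   6.1 151.9] t 5.75
```

d's total travel is about 8 mm, so it feels firm. Next is knife c.

```bash
python3 -m crank '[0.06,0,0.015,0,0,0,0, 0.06,0,0.015,-0.03,0,0,0, 0.06,0,0.015,-0.06,0,0,0, 0.06,0.02,0.015,-0.06,0,0,0, 0.06,0.05,0.015,-0.06,0,0,0, 0.06,0.05,0.015,-0.06,0,0,0, 0.06,0.05,0.015,-0.03,0,0,0,0.06,0.05,0.015,0,0,0,0, 0.06,0.05,0.015,0,0,0,0,0.06,0.05,0.015,0,0,0,0]'|egrep 'clock|tcp_pos|wrist|finger|width'; python3 -m crank '[0.06,0,0.003,0,0,0,0, 0.06,0,0.006,0,0,0,0, 0.06,0,0.009,0,0,0,0, 0.06,0,0.009,0,0,0,0, 0.06,0,0.009,0,0,0,0]'|egrep 'tcp_pos|wrist|finger'; for i in 1 2; do python3 -m crank '[0.06,0,0.001,0,0,0,0, 0.06,0,0.002,0,0,0,0, 0.06,0,0.002,0,0,0,0]' | egrep 'tcp_pos|wrist|finger'; done
```

```text
clock: 6.75
tcp_pos: [516.8, 52.1, 150.5]
wrist_force: [0.4, 0.9, 0.1]
width: 40.2
finger_force: 0.0
tcp_pos: [527.5, 50.4, 151.7]
wrist_force: [0.6, 0.3, -0.5]
finger_force: 0.0
tcp_pos: [529.0, 50.0, 151.2]
wrist_force: [-0.9, -0.1, 0.9]
finger_force: 0.2
tcp_pos: [530.1, 49.8, 151.1]
wrist_force: [-4.2, 2.2, 2.5]
finger_force: 1.8
```

```bash
S='tcp_pos|wrist|finger'; python3 -m crank '[0.06,0,0.002,0,0,0,0, 0.06,0,0.002,0,0,0,0]'|egrep $S;  python3 -m crank '[0.06,0,-0.010,0,0,0,0, 0.06,0,-0.020,0,0,0,0, 0.06,0,-0.024,0,0,0,0, 0.06,0,-0.024,0,0,0,0, 0.06,0,-0.024,0,0,0,0]' | egrep $S; for i in 1 2 ; do python3 -m crank '[0.06,0,-0.001,0,0,0,0, 0.06,0,-0.002,0,0,0,0, 0.06,0,-0.002,0,0,0,0]' | egrep $S; done
```

```text
tcp_pos: [530.5, 49.6, 151.0]
wrist_force: [-6.5, 1.7, 5.7]
finger_force: 3.8
tcp_pos: [509.8, 54.4, 151.4]
wrist_force: [-1.0, -0.8, 0.4]
finger_force: 0.1
tcp_pos: [508.9, 54.6, 151.7]
wrist_force: [3.3, -1.3, -0.6]
finger_force: 1.6
tcp_pos: [508.0, 54.8, 151.8]
wrist_force: [6.6, -1.0, -2.3]
finger_force: 3.3
```

c feels the same as d (about 8 mm, hard at both ends), so it's firm. Next is knife b.

```bash
S='tcp_pos|wrist|finger'; python3 -m crank '[0.06,0,0.015,0,0,0,0, 0.06,0,0.015,-0.03,0,0,0, 0.06,0,0.015,-0.06,0,0,0, 0.06,0.02,0.015,-0.06,0,0,0, 0.06,0.05,0.015,-0.06,0,0,0, 0.06,0.05,0.015,-0.06,0,0,0, 0.06,0.05,0.015,-0.03,0,0,0,0.06,0.05,0.015,0,0,0,0, 0.06,0.05,0.015,0,0,0,0,0.06,0.05,0.015,0,0,0,0]'|egrep $S; python3 -m crank '[0.06,0,0.003,0,0,0,0, 0.06,0,0.006,0,0,0,0, 0.06,0,0.009,0,0,0,0, 0.06,0,0.009,0,0,0,0, 0.06,0,0.009,0,0,0,0]'|egrep $S; for i in 1 2; do python3 -m crank '[0.06,0,0.001,0,0,0,0, 0.06,0,0.002,0,0,0,0, 0.06,0,0.002,0,0,0,0]' | egrep $S; done
```

```text
tcp_pos: [529.8, 100.4, 150.6]
wrist_force: [0.2, 0.4, 0.3]
finger_force: 0.0
tcp_pos: [540.3, 98.8, 151.7]
wrist_force: [-0.2, -0.4, -0.2]
finger_force: 0.0
tcp_pos: [541.9, 98.4, 151.2]
wrist_force: [0.2, -0.8, 0.2]
finger_force: 0.1
tcp_pos: [543.8, 98.0, 151.3]
wrist_force: [-1.1, 0.0, 0.8]
finger_force: 0.5
```

```bash
S='tcp_pos|wrist|finger'; for i in 1 2; do python3 -m crank '[0.06,0,0.001,0,0,0,0, 0.06,0,0.002,0,0,0,0, 0.06,0,0.002,0,0,0,0]' | egrep $S; done
```

```text
tcp_pos: [544.8, 97.7, 151.2]
wrist_force: [-4.3, -0.3, 3.6]
finger_force: 2.4
tcp_pos: [545.3, 97.5, 151.1]
wrist_force: [-7.0, 2.3, 5.9]
finger_force: 4.3
```

```bash
S='tcp_pos|wrist|finger'; python3 -m crank '[0.06,0,-0.010,0,0,0,0, 0.06,0,-0.020,0,0,0,0, 0.06,0,-0.026,0,0,0,0, 0.06,0,-0.028,0,0,0,0, 0.06,0,-0.028,0,0,0,0, 0.06,0,-0.028,0,0,0,0]' | egrep $S; for i in 1 2 3; do python3 -m crank '[0.06,0,-0.001,0,0,0,0, 0.06,0,-0.002,0,0,0,0, 0.06,0,-0.002,0,0,0,0]' | egrep $S; done
```

```text
tcp_pos: [520.8, 103.1, 151.4]
wrist_force: [-0.4, -0.3, 0.3]
finger_force: 0.0
tcp_pos: [519.0, 103.6, 151.5]
wrist_force: [0.5, 0.0, 0.5]
finger_force: 0.4
tcp_pos: [517.1, 104.0, 151.7]
wrist_force: [2.2, -0.7, 1.4]
finger_force: 0.9
tcp_pos: [516.0, 104.4, 151.9]
wrist_force: [4.2, -0.9, 0.9]
finger_force: 2.6
```

b travels about 15 mm, so it's loose. Last is knife a.

```bash
S='tcp_pos|wrist|finger'; python3 -m crank '[0.06,0,0.016,0,0,0,0, 0.06,0,0.016,-0.03,0,0,0, 0.06,0,0.016,-0.06,0,0,0, 0.06,0.02,0.016,-0.06,0,0,0, 0.06,0.05,0.016,-0.06,0,0,0, 0.06,0.05,0.016,-0.06,0,0,0, 0.06,0.05,0.016,-0.03,0,0,0,0.06,0.05,0.016,0,0,0,0, 0.06,0.05,0.016,0,0,0,0,0.06,0.05,0.016,0,0,0,0]'|egrep $S; python3 -m crank '[0.06,0,0.003,0,0,0,0, 0.06,0,0.006,0,0,0,0, 0.06,0,0.009,0,0,0,0, 0.06,0,0.011,0,0,0,0, 0.06,0,0.011,0,0,0,0]'|egrep $S; for i in 1 2; do python3 -m crank '[0.06,0,0.001,0,0,0,0, 0.06,0,0.002,0,0,0,0, 0.06,0,0.002,0,0,0,0]' | egrep $S; done
```

```text
tcp_pos: [539.3, 149.3, 150.2]
wrist_force: [-0.3, 0.3, -0.2]
finger_force: 0.0
tcp_pos: [552.5, 147.3, 151.8]
wrist_force: [-0.0, 0.2, -0.7]
finger_force: 0.0
tcp_pos: [553.6, 147.0, 151.2]
wrist_force: [-0.9, 0.5, -0.1]
finger_force: 0.1
tcp_pos: [555.4, 146.6, 151.3]
wrist_force: [-1.2, 0.3, 1.9]
finger_force: 0.8
```

```bash
S='clock|tcp_pos|wrist|finger|width'; python3 -m crank '[0.06,0,0.001,0,0,0,0, 0.06,0,0.002,0,0,0,0, 0.06,0,0.002,0,0,0,0]' | egrep $S; python3 -m crank '[0.06,0,-0.008,0,0,0,0, 0.06,0,-0.017,0,0,0,0, 0.06,0,-0.017,0,0,0,0,0.06,0,-0.017,0,0,0,0]' | egrep $S;python3 -m crank '[0.6,0,0,0,0,0,0,0.6,0,0,0,0,0,0,0.6,0,0,0,0,0,0,0.6,0,0,0,0,0,0,0.6,0,0,0,0,0,0]' 30 | egrep $S
```

```text
clock: 15.75
tcp_pos: [556.1, 146.4, 151.2]
wrist_force: [-5.3, 1.4, 4.1]
width: 39.8
finger_force: 3.0
clock: 16.15
tcp_pos: [541.1, 149.8, 151.3]
wrist_force: [-0.3, -0.5, -0.1]
width: 40.2
finger_force: 0.0
clock: 16.65
tcp_pos: [541.4, 149.8, 151.4]
wrist_force: [0.8, -1.1, 0.2]
width: 24.7
finger_force: 33.9
```

a is loose too, with only about 1 N at 2.6 mm past the firm stop. It's gripped at 24.7 mm, so I'll draw it out.

```bash
S='clock|tcp_pos|wrist|finger|width'; python3 -m crank '[0.7,0,0,-0.010,0,0,0, 0.7,0,0,-0.02,0,0,0, 0.7,0,0,-0.03,0,0,0]' | egrep $S; python3 -m crank '[0.7,0,0,-0.02,0,0,0, 0.7,0,0,-0.04,0,0,0, 0.7,0,0,-0.06,0,0,0, 0.7,0,0,-0.08,0,0,0, 0.7,0,0,-0.11,0,0,0, 0.7,0,0,-0.14,0,0,0, 0.7,0,0,-0.17,0,0,0,0.7,0,0,-0.17,0,0,0]' | egrep $S
python3 -c "
from h import *
cc=np.array([467.3,-220]);cy=np.array([.30,-.954])
near=cc-53*cy;far=cc+53*cy;print(near,far)
to(*near,348,-.222); to(*far,348,-.222)
for n in ('scene','wrist'):
    cv2.imwrite(f'pics/{n}2.png',snapshot(n)['pixels'][...,::-1])"
```

```text
clock: 16.95
tcp_pos: [541.1, 149.8, 182.4]
wrist_force: [0.5, -0.4, -0.5]
width: 24.5
finger_force: 33.6
clock: 17.75
tcp_pos: [543.8, 150.4, 358.2]
wrist_force: [0.3, -0.5, -0.5]
width: 24.4
finger_force: 33.8
[ 451.4   -169.438] [ 483.2   -270.562]
shift m [-0.3323 -0.0208  0.0084] rot [ 0.0108 -0.0048  0.0031] tcp [543.8 150.4 358.2] t 17.75
shift m [-0.4241  0.0322  0.0086] rot [ 0.0108 -0.0048  0.0031] tcp [543.8 150.4 358.2] t 17.75
```

View pics/scene2.png

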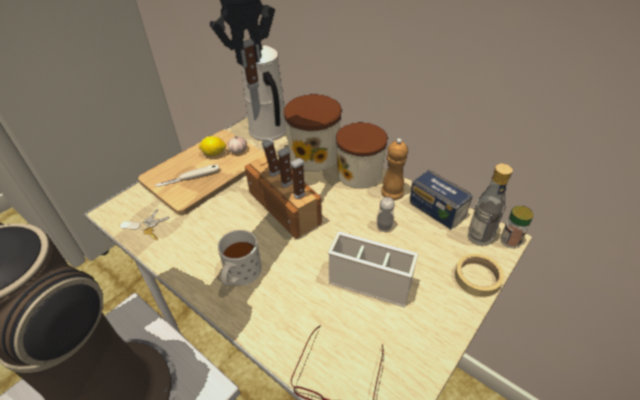

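Knife a has come clean out, with its blade hanging under the gripper near (253,85). I'll carry it to above the far compartment, turning to line up with the caddy.

```bash
S='clock|tcp_pos|wrist|finger|width'; python3 -m crank '[0.7,-0.020,0,0,0,0,0, 0.7,-0.06,0.005,0,0,0,-0.05, 0.7,-0.10,0.01,0,0,0,-0.13, 0.7,-0.15,0.01,0,0,0,-0.2, 0.7,-0.20,0.015,0,0,0,-0.27, 0.7,-0.25,0.02,0,0,0,-0.34, 0.7,-0.30,0.025,0,0,0,-0.42, 0.7,-0.35,0.03,0,0,0,-0.5, 0.7,-0.39,0.032,0,0,0,-0.527, 0.7,-0.415,0.032,0,0,0,-0.527]' | egrep $S;  python3 -m crank '[0.7,0,0,0,0,0,0,0.7,0,0,0,0,0,0,0.7,0,0,0,0,0,0,0.7,0,0,0,0,0,0]' | egrep $S
python3 -c "
from h import *
to(483.2,-270.6,250,.305)
for n in ('scene','top'):
    cv2.imwrite(f'pics/{n}3.png',snapshot(n)['pixels'][...,::-1])
a=cv2.imread('pics/scene3.png')[100:320,280:480];b=cv2.imread('pics/top3.png')[150:270,340:460]
cv2.imwrite('pics/p3.png',np.hstack([cv2.resize(a,(500,550)),cv2.resize(b,(300,300)) if 0 else np.vstack([cv2.resize(b,(300,300)),np.zeros((250,300,3),np.uint8)])]))"
```

```text
clock: 18.85
tcp_pos: [480.2, -264.7, 349.0]
wrist_force: [0.4, 0.7, 0.1]
width: 24.7
finger_force: 33.7
clock: 19.25
tcp_pos: [482.3, -260.8, 350.9]
wrist_force: [0.3, -0.0, -1.2]
width: 24.7
finger_force: 33.7
shift m [-0.0097 -0.0021  0.1009] rot [-0.0003 -0.0009  0.0048] tcp [ 482.3 -260.8  350.9] t 19.25
```

View pics/p3.png

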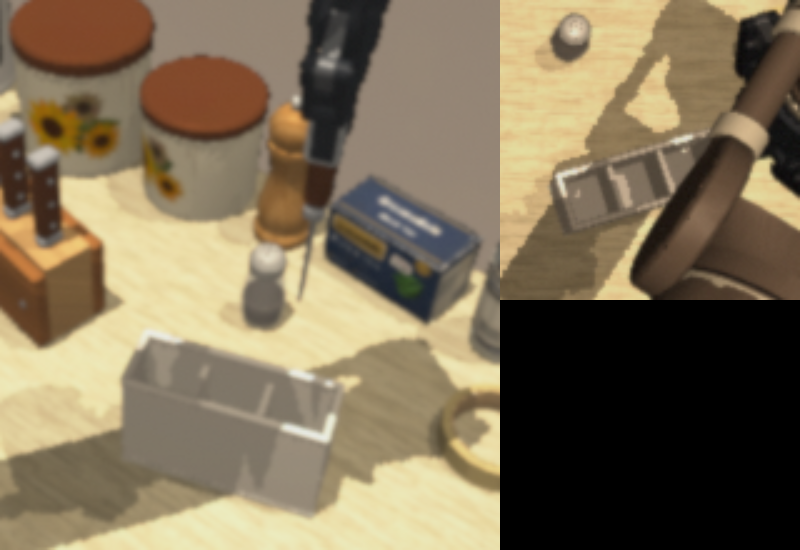

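```bash
python3 -c "
from h import *
d=snapshot('scene')
cx=np.array([.954,.30]);cy=np.array([-.30,.954])
T=sense()['tcp_pos'];print(T.round(1))
for n,u,v,z in(('tip',400,220,T[2]-151.4+19),('bolster',280+315/2.5,100+208/2.5,T[2]-151.4+103)):
    P=onz(d,u,v,z);e=(P-T)[:2];print(n,P.round(1),'in caddy x,y rel tcp',(e@cx).round(1),(e@cy).round(1))
w=snapshot('wrist')['pixels'];cv2.imwrite('pics/w3.png',w[...,::-1])
"
```

```text
[ 482.4 -261.3  351.4]
tip [ 477.  -261.1  219. ] in caddy x,y rel tcp -5.1 1.8
bolster [ 478.2 -260.9  303. ] in caddy x,y rel tcp -4.0 1.6
```

View pics/w3.png

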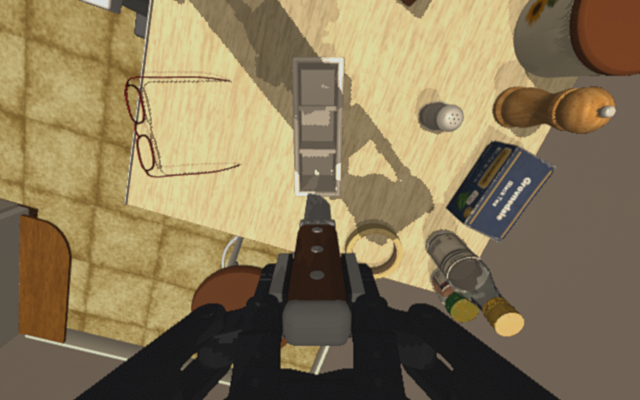

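The wrist view shows the knife square in the jaws, with the tip in front of the far compartment. The scene ray puts the tip about (-5,+2) mm off the TCP in caddy axes, so it will go in.

```bash
python3 -c "
from h import *
to(486.1,-269.7,252,.305)"; S='clock|tcp_pos|wrist|finger|width'; python3 -m crank '[0.7,-0.004,0.001,0,0,0,0, 0.7,-0.009,0.002,0.02,0,0,0, 0.7,-0.009,0.002,0.05,0,0,0, 0.7,-0.009,0.002,0.08,0,0,0, 0.7,-0.009,0.002,0.10,0,0,0,0.7,-0.009,0.002,0.10,0,0,0,0.7,-0.009,0.002,0.10,0,0,0]' | egrep $S
python3 -c "
from h import *
to(486.1,-269.7,140,.305)"
```

```text
shift m [-0.009   0.001   0.0994] rot [0.0001 0.0001 0.0044] tcp [ 482.4 -261.4  351.4] t 19.45
clock: 20.15
tcp_pos: [487.0, -270.4, 251.5]
wrist_force: [-0.5, -0.5, 0.6]
width: 24.9
finger_force: 33.6
shift m [ 0.0009 -0.0007  0.1115] rot [-0.     0.     0.003] tcp [ 487.  -270.4  251.5] t 20.15
```

```bash
S='clock|tcp_pos|wrist|finger|width'; python3 -m crank '[0.7,0,0,0.02,0,0,0, 0.7,0,0,0.04,0,0,0, 0.7,0,0,0.06,0,0,0, 0.7,0,0,0.08,0,0,0,0.7,0,0,0.09,0,0,0,0.7,0,0,0.10,0,0,0,0.7,0,0,0.105,0,0,0,0.7,0,0,0.105,0,0,0]' | egrep $S
python3 -m crank '[0.7,0,0,0.003,0,0,0,0.7,0,0,0.006,0,0,0,0.7,0,0,0.006,0,0,0]' | egrep $S
```

```text
clock: 20.95
tcp_pos: [486.9, -270.3, 146.3]
wrist_force: [0.6, 0.4, -0.4]
width: 25.0
finger_force: 33.7
clock: 21.25
tcp_pos: [486.7, -270.2, 140.3]
wrist_force: [-0.8, 0.2, -1.9]
width: 24.5
finger_force: 33.7
```

```bash
python3 -c "
from h import *
s=snapshot('scene')['pixels'];q=cv2.resize(s[130:310,290:450],None,fx=3.2,fy=3.2);cv2.imwrite('pics/s4.png',q[...,::-1])"
```

```text
(no output)
```

View pics/s4.png

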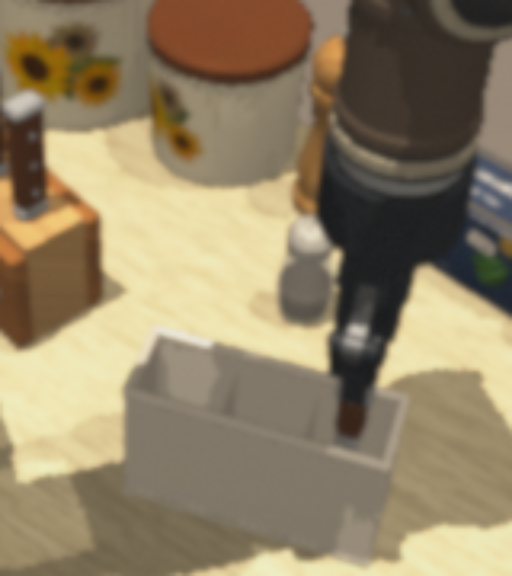

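The bolster is down inside the far compartment at about (350,430), so I'll set it down and release.

```bash
S='clock|tcp_pos|wrist|finger|width'; python3 -m crank '[0.7,0,0,0.002,0,0,0,0.7,0,0,0.003,0,0,0]' | egrep $S
python3 -m crank '[0.3,0,0,0,0,0,0,0.0,0,0,0,0,0,0,-0.5,0,0,0,0,0,0,-1,0,0,0,0,0,0,-1,0,0,-0.02,0,0,0,-1,0,0,-0.05,0,0,0,-1,0,0,-0.10,0,0,0,-1,0,0,-0.12,0,0,0]' | egrep $S
python3 -c "
from h import *
to(530.3,101.5,250,-.222)
s=snapshot('scene')['pixels'];t=snapshot('top')['pixels'];q=cv2.resize(s[130:310,290:450],None,fx=2.5,fy=2.5);r=cv2.resize(t[185:265,350:450],(400,320));cv2.imwrite('pics/s5.png',np.hstack([q,np.vstack([r,r[:130]*0])])[...,::-1])"
```

```text
clock: 21.5
tcp_pos: [486.8, -270.3, 137.3]
wrist_force: [-0.2, 0.3, -2.0]
width: 24.6
finger_force: 33.7
clock: 22.3
tcp_pos: [488.9, -271.6, 262.4]
wrist_force: [1.2, -0.3, 0.3]
width: 85.4
finger_force: 0.0
shift m [0.3431 0.1525 0.0111] rot [0.0064 0.0046 0.53  ] tcp [ 488.9 -271.6  262.4] t 22.3
```

View pics/s5.png

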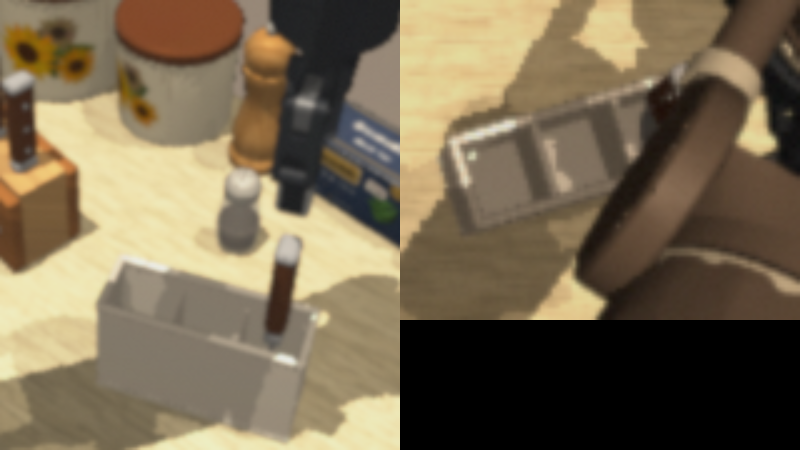

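Knife a stands in the far compartment with its bolster under the rim, leaning at about (285,290) in the crop, and c and d are undisturbed. Back for knife b.

```bash
S='clock|tcp_pos|wrist|finger|width'; python3 -m crank '[-1,0.02,0.01,-0.01,0,0,0, -1,0.06,0.03,-0.01,0,0,0.1, -1,0.10,0.05,-0.01,0,0,0.2, -1,0.14,0.07,-0.01,0,0,0.3, -1,0.18,0.09,-0.01,0,0,0.4, -1,0.22,0.11,-0.01,0,0,0.5, -1,0.26,0.13,-0.01,0,0,0.53, -1,0.30,0.14,-0.01,0,0,0.53, -1,0.33,0.15,-0.01,0,0,0.53,-1,0.343,0.152,-0.01,0,0,0.53]' | egrep $S;  python3 -m crank '[-1,0,0,0,0,0,0,-1,0,0,0,0,0,0,-1,0,0,0,0,0,0]' | egrep $S
python3 -c "
from h import *
to(530.3,101.0,151,-.222)"
```

```text
clock: 23.4
tcp_pos: [526.4, 105.3, 265.3]
wrist_force: [-0.0, -0.6, -0.7]
width: 85.6
finger_force: 0.0
clock: 23.7
tcp_pos: [527.6, 101.3, 266.9]
wrist_force: [0.1, 0.2, 0.8]
width: 85.3
finger_force: 0.0
shift m [0.0004 0.0028 0.1159] rot [-0.0004  0.0009 -0.0015] tcp [527.6 101.3 266.9] t 23.7
```

```bash
S='clock|tcp_pos|wrist|finger|width'; python3 -m crank '[-1,0,0.003,0.03,0,0,0, -1,0,0.003,0.07,0,0,0, -1,0,0.003,0.10,0,0,0, -1,0,0.003,0.116,0,0,0, -1,0,0.003,0.116,0,0,0, -1,0,0.003,0.116,0,0,0]' | egrep $S;  python3 -m crank '[0,0,0,0,0,0,0,0.2,0,0,0,0,0,0,0.4,0,0,0,0,0,0,0.6,0,0,0,0,0,0,0.7,0,0,0,0,0,0,0.7,0,0,0,0,0,0,0.7,0,0,0,0,0,0,0.7,0,0,0,0,0,0]' 30 | egrep $S
```

```text
clock: 24.3
tcp_pos: [531.0, 101.0, 151.6]
wrist_force: [-0.3, -0.1, -0.0]
width: 85.7
finger_force: 0.0
clock: 25.1
tcp_pos: [530.9, 102.2, 152.0]
wrist_force: [-1.6, 0.1, 5.7]
width: 24.6
finger_force: 35.1
```

```bash
S='clock|tcp_pos|wrist|finger|width'; python3 -m crank '[0.7,0,0,-0.010,0,0,0, 0.7,0,0,-0.02,0,0,0, 0.7,0,0,-0.03,0,0,0]' | egrep $S; python3 -m crank '[0.7,0,0,-0.02,0,0,0, 0.7,0,0,-0.04,0,0,0, 0.7,0,0,-0.06,0,0,0, 0.7,0,0,-0.08,0,0,0, 0.7,0,0,-0.11,0,0,0, 0.7,0,0,-0.14,0,0,0, 0.7,0,0,-0.17,0,0,0,0.7,0,0,-0.17,0,0,0]' | egrep $S
python3 -c "
from h import *
to(454.3,-168.5,350,.305)"
```

```text
clock: 25.4
tcp_pos: [530.4, 102.0, 181.8]
wrist_force: [1.3, -0.2, -1.3]
width: 24.6
finger_force: 34.4
clock: 26.2
tcp_pos: [533.3, 102.4, 357.6]
wrist_force: [0.6, -0.2, -0.5]
width: 25.0
finger_force: 34.4
shift m [-0.2817 -0.0175  0.0064] rot [ 0.0113 -0.0008 -0.527 ] tcp [533.3 102.4 357.6] t 26.2
```

```bash
S='clock|tcp_pos|wrist|finger|width'; python3 -m crank '[0.7,-0.020,0,0,0,0,0, 0.7,-0.06,-0.005,0,0,0,-0.08, 0.7,-0.10,-0.01,0,0,0,-0.16, 0.7,-0.14,-0.01,0,0,0,-0.24, 0.7,-0.18,-0.015,0,0,0,-0.32, 0.7,-0.22,-0.017,0,0,0,-0.40, 0.7,-0.25,-0.017,0,0,0,-0.48, 0.7,-0.27,-0.017,0,0,0,-0.527, 0.7,-0.28,-0.017,0,0,0,-0.527, 0.7,-0.28,-0.017,0,0,0,-0.527]' | egrep $S;  python3 -m crank '[0.7,0,0,0,0,0,0,0.7,0,0,0,0,0,0,0.7,0,0,0,0,0,0,0.7,0,0,0,0,0,0]' | egrep $S
python3 -c "
from h import *
to(454.3,-168.5,252,.305)
d=snapshot('scene');T=sense()['tcp_pos'];cx=np.array([.954,.30]);cy=np.array([-.30,.954])
p=d['pixels'];u,v=proj(d,[T[0],T[1],T[2]-132.4]);u,v=int(u),int(v);print(u,v)
g=cv2.cvtColor(p[v-40:v+22,u-25:u+25],cv2.COLOR_RGB2HSV)
for r in range(0,62,3):print(v-40+r,' '.join('%3d/%d'%(x[2],x[1]//26) for x in g[r,4:46:2]))
"
```

```text
clock: 27.2
tcp_pos: [451.8, -168.0, 350.7]
wrist_force: [-0.0, 0.4, -0.7]
width: 24.7
finger_force: 34.4
clock: 27.6
tcp_pos: [452.5, -166.6, 351.3]
wrist_force: [-0.3, -1.5, -0.8]
width: 24.6
finger_force: 34.4
shift m [-0.0024  0.0011  0.0993] rot [ 0.0001 -0.0001  0.0011] tcp [ 452.5 -166.6  351.3] t 27.6
347 204
164 125/2 120/2 118/2 114/2 109/2 104/3  92/7 111/8  83/5  56/5  55/5  54/5  52/5  57/4 112/2 141/2 144/2 149/2 146/2 144/2 141/2
167 118/2 126/2 146/3 159/3 162/3 171/3 120/6 122/8  94/7  66/5  57/5  53/5  56/4  78/1 120/2 141/2 141/2 146/2 144/2 142/2 142/2
170 203/3 212/3 214/3 214/3 209/3 185/3 133/5 130/6 125/4 133/1 105/0  83/0  90/0 108/1 141/2 143/2 140/2 142/2 141/2 140/2 138/2
173 204/3 212/3 214/3 214/3 213/3 193/3 137/3 134/3 123/4 101/1  93/0  88/0  97/1 133/3 145/2 144/2 141/2 141/2 140/2 138/2 136/2
176 205/3 206/3 207/3 211/3 213/3 208/3 154/2 137/2 138/3 125/5  91/3  77/0 100/4 133/5 144/2 143/2 141/2 140/2 138/2 137/2 134/2
179 213/3 212/3 213/3 213/3 211/3 210/3 185/3 140/2 141/2 139/2 101/2  77/0 113/2 141/3 145/2 143/2 140/2 139/2 138/2 135/2 133/2
1
[... 1248 characters left out ...]
/2 234/2 233/2 232/2 232/2 233/2 234/2 235/2 233/2
212 234/2 232/2 230/3 233/2 235/2 235/2 234/2 232/2 232/2 233/3 232/3 232/2 234/2 234/2 235/2 235/2 235/2 234/2 233/2 234/2 235/2
215 230/3 234/2 235/2 232/2 230/3 233/2 234/2 230/3 229/3 231/2 232/2 232/2 230/3 228/3 227/3 231/2 234/2 234/2 234/2 232/2 230/2
218 173/3 223/3 235/2 235/2 235/2 235/2 234/2 235/2 234/2 231/3 233/2 235/2 235/2 235/2 233/2 230/3 231/3 233/3 234/2 232/2 232/2
221 151/3 183/3 226/3 235/2 235/2 234/2 232/2 234/2 233/2 234/2 235/2 234/2 235/2 235/2 234/2 235/2 234/2 233/3 234/2 234/2 234/3
224 228/3 233/2 234/2 234/2 231/2 229/3 232/3 234/2 235/2 235/2 234/2 235/2 234/2 234/2 234/2 233/2 233/2 235/2 234/2 232/2 230/3
```

The tip is at pixel (346,206), within 2 px of the point straight below the TCP, so it hangs like the first knife. I'll lower it into the near compartment.

```bash
S='clock|tcp_pos|wrist|finger|width';  python3 -m crank '[0.7,-0.002,0.001,0,0,0,0, 0.7,-0.002,0.001,0.02,0,0,0, 0.7,-0.002,0.001,0.05,0,0,0, 0.7,-0.002,0.001,0.08,0,0,0, 0.7,-0.002,0.001,0.10,0,0,0,0.7,-0.002,0.001,0.10,0,0,0,0.7,-0.002,0.001,0.10,0,0,0]' | egrep $S
python3 -m crank '[0.7,0,0,0.02,0,0,0, 0.7,0,0,0.04,0,0,0, 0.7,0,0,0.06,0,0,0, 0.7,0,0,0.08,0,0,0,0.7,0,0,0.08,0,0,0]' | egrep $S
python3 -m crank '[0.7,0,0,0.01,0,0,0,0.7,0,0,0.02,0,0,0,0.7,0,0,0.026,0,0,0,0.7,0,0,0.026,0,0,0]' | egrep $S
```

```text
clock: 28.35
tcp_pos: [454.1, -169.0, 251.6]
wrist_force: [0.4, -0.3, -1.1]
width: 24.5
finger_force: 34.4
clock: 28.85
tcp_pos: [453.2, -168.6, 170.5]
wrist_force: [-1.8, -0.5, -2.0]
width: 24.2
finger_force: 34.4
clock: 29.25
tcp_pos: [453.3, -168.7, 144.6]
wrist_force: [0.3, -0.2, -0.7]
width: 24.0
finger_force: 34.4
```

```bash
S='clock|tcp_pos|wrist|finger|width'; python3 -m crank '[0.7,0,0,0.003,0,0,0,0.7,0,0,0.006,0,0,0,0.7,0,0,0.006,0,0,0]' | egrep $S
python3 -m crank '[0.3,0,0,0,0,0,0,0.0,0,0,0,0,0,0,-0.5,0,0,0,0,0,0,-1,0,0,0,0,0,0,-1,0,0,-0.02,0,0,0,-1,0,0,-0.05,0,0,0,-1,0,0,-0.10,0,0,0,-1,0,0,-0.15,0,0,0,-1,0,0,-0.18,0,0,0]' | egrep $S
python3 -m crank '[-1,0.05,-0.03,0,0,0,0,-1,0.1,-0.06,0,0,0,0,-1,0.15,-0.09,0,0,0,0,-1,0.2,-0.12,0,0,0,0,-1,0.2,-0.12,0,0,0,0,-1,0.2,-0.12,0,0,0,0,-1,0.2,-0.12,0,0,0,0]' | egrep $S
python3 - <<'E'
from h import *
for n in('top','scene'):
    d=snapshot(n);p=d['pixels'];cv2.imwrite(f'pics/end_{n}.png',p[...,::-1])
    hsv=cv2.cvtColor(p,cv2.COLOR_RGB2HSV)
    cx=np.array([.954,.30]);cc=np.array([467.3,-220]);cy=np.array([-.30,.954])
    # expected rim corners
    C=[proj(d,[*(cc+sx*29*cx+sy*82*cy),106]) for sx,sy in((-1,-1),(-1,1),(1,1),(1,-1))]
    print(n,'rim pred',np.round(C).tolist())
    x0,y0=np.min(C,0).astype(int)-20;x1,y1=np.max(C,0).astype(int)+20;y0-=40
    m=((hsv[y0:y1,x0:x1,2]<90)&(hsv[y0:y1,x0:x1,1]>90)&((hsv[y0:y1,x0:x1,0]<12)|(hsv[y0:y1,x0:x1,0]>168))).astype(np.uint8)
    k,l,st,ce=cv2.connectedComponentsWithStats(m)
    for i in range(1,k):
        if st[i,4]>15: print('dark red blob',(st[i,:4]+[x0,y0,0,0]).tolist(),st[i,4],(ce[i]+[x0,y0]).round())
    g=((hsv[...,1]<75)&(hsv[...,2]>90)).astype(np.uint8)
    for kk in 'cd':
        print(kk,'pred top',np.round(proj(d,[KN[kk][0]+1,KN[kk][1]+1,198]),1))
    if n=='top':
        sub=g[165:230,230:330];k,l,st,ce=cv2.connectedComponentsWithStats(sub)
        for i in range(1,k):
            if st[i,4]>25: print('grey',st[i,4],(ce[i]).round(1))
        s2=((hsv[190:255,345:445,1]<45)).astype(np.uint8);c=max(cv2.findContours(s2,0,2)[0],key=cv2.contourArea);print(cv2.minAreaRect(c))
print(sense()['wrist_force'])
E
```

```text
clock: 29.55
tcp_pos: [453.7, -168.8, 139.0]
wrist_force: [-0.1, 1.4, -1.7]
width: 24.8
finger_force: 34.4
clock: 30.45
tcp_pos: [455.3, -169.6, 324.0]
wrist_force: [0.6, -0.5, 0.9]
width: 85.5
finger_force: 0.0
clock: 31.15
tcp_pos: [279.6, -14.2, 319.7]
wrist_force: [0.5, 0.2, -0.6]
width: 85.5
finger_force: 0.0
top rim pred [[433.0, 224.0], [369.0, 242.0], [362.0, 220.0], [425.0, 201.0]]
dark red blob [412, 209, 10, 7] 32 [416. 212.]
dark red blob [374, 221, 7, 7] 25 [376. 224.]
c pred top [284.5 192.6]
d pred top [305.6 197.7]
grey 70 [54.4 27.9]
grey 72 [75.4 33.1]
((51.03707504272461, 29.393659591674805), (20.89604949951172, 38.10639572143555), 75.52970886230469)
scene rim pred [[411.0, 277.0], [328.0, 253.0], [338.0, 232.0], [418.0, 254.0]]
dark red blob [346, 221, 8, 27] 159 [350. 234.]
dark red blob [397, 236, 10, 27] 155 [401. 250.]
c pred top [283.8 150.7]
d pred top [297.4 162. ]
[-0.65237107  0.33478536  0.23076378]
```

```bash
python3 -m crank '[-1,0,0,0,0,0,0,-1,0,0,0,0,0,0,-1,0,0,0,0,0,0,-1,0,0,0,0,0,0,-1,0,0,0,0,0,0]' >/dev/null; python3 -c "
from bench import *
print(job_done())"
```

```text
the job is handed in; nothing more can be done
None
```

Knives a and b were the loose ones (b rocked about 15 mm; a was still easing past where the firm ones stop) and now stand point down in the caddy's far and near compartments. Firm c and d are home in the block, and the job is handed in, though it returned no verdict and I didn't measure the handle sag.

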